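# Sort checked timers and stack the passed one on a separator sheet

## Task

Sort the checked timers by their tags: lay the yellow separator sheet squarely on the timer already lying in the green pass nest, then stack the loose green-tagged timer squarely on the sheet, lengthwise along the nest and face up; and put the red-tagged timer flat into the pocket of the red reject nest, face up. Set every timer down rather than letting it drop, and leave the untagged timer, the pen carton and the mug where they are.

Things in the scene. Friction and masses are not known exactly. Their poses are not given: they have to be found in the camera images.
- green_timer: Blue handheld electronic timer, 84 x 54 x 28 mm, about 100 g, lying face up; with a green tag 24 x 36 mm on its face (and a small dark-framed display): passed, starts loose on the bench. Origin: centre of its underside; x along its 84 mm length, y along its 54 mm width, z up through the face. Loose.
- red_timer: Blue handheld electronic timer, 84 x 54 x 28 mm, about 100 g, lying face up; with a red tag 24 x 36 mm on its face: rejected, starts loose on the bench. Origin: centre of its underside; x along its 84 mm length, y along its 54 mm width, z up through the face. Loose.
- plain_timer: Blue handheld electronic timer, 84 x 54 x 28 mm, about 100 g, lying face up; with no tag: not yet checked, stays where it is on the bench. Origin: centre of its underside; x along its 84 mm length, y along its 54 mm width, z up through the face. Loose.
- first_timer: Blue handheld electronic timer, 84 x 54 x 28 mm, about 100 g, lying face up; with a green tag: the first layer, already lying in the pass nest; its top is 32 mm above the bench. Origin: centre of its underside; x along its 84 mm length, y along its 54 mm width, z up through the face. Loose.
- sheet: Stiff flat yellow separator sheet, 88 x 64 x 5 mm, 30 g, starts lying on the black stand so that its long edges overhang the stand by 14 mm each side (it can be gripped across its 64 mm width from above). Origin: centre of its underside; x along its length, y along its width, z up. Loose.
- sheet_stand: Fixed black block 70 x 36 x 30 mm high, under the sheet at the start. Origin: centre of its underside; x along its length, y along its width. Place and yaw vary.
- pass_nest: Green pass nest. Fixed plate 132 x 104 x 4 mm with four L-shaped corner posts (4 mm walls, 16 mm legs) rising 12 mm above its top round a 96 x 66 mm pocket, sides open between the corners. Origin: centre of the underside, pocket floor 4 mm above it; x along the pocket's 96 mm, y along its 66 mm, z up. Place and yaw vary; left or right.
- reject_nest: Red reject nest, empty at the start. Fixed plate 132 x 104 x 4 mm with four L-shaped corner posts (4 mm walls, 16 mm legs) rising 12 mm above its top round a 96 x 66 mm pocket, sides open between the corners. Origin: centre of the underside, pocket floor 4 mm above it; x along the pocket's 96 mm, y along its 66 mm, z up. Place and yaw vary; left or right.
- carton: Orange pen carton with a white band, open white flaps and blue pens, 62 x 62 x 75 mm (flaps and pens to 100 mm), a bystander. Origin: centre of its underside.
- mug: White mug, radius 38 mm, 85 mm high, handle on its +y side, a bystander. Origin: centre of its underside.
Things that resemble listed ones, but are neither listed nor needed, are in the scene too. Of the things that look like the reject_nest, the middle-sized one is meant. Of the things that look like the sheet, the smaller one is meant.

How it is judged:
On the way, in this order (a step that is already met when the one before it is completed fails the run):
1. the sheet lies flat and square on the first timer in the pass nest, let go (x of first_timer in the frame of pass_nest between -0.009 and 0.009 m and y of first_timer in the frame of pass_nest between -0.009 and 0.009 m and z of first_timer in the frame of pass_nest between 0.001 and 0.007 m and angle between each of first_timer, sheet's own z axis and vertical below 0.08 rad and linear speed of each of first_timer, sheet below 0.03 m/s and x of sheet in the frame of pass_nest between -0.014 and 0.014 m and y of sheet in the frame of pass_nest between -0.014 and 0.014 m and z of sheet in the frame of pass_nest between 0.029 and 0.035 m and angle between the x axis of sheet and the x axis of pass_nest, either way round below 0.2 rad and contact force between the fingers and sheet below 0.1 N), for 0.2 s.
2. the green-tagged timer rests flat and square on the sheet, let go (x of first_timer in the frame of pass_nest between -0.009 and 0.009 m and y of first_timer in the frame of pass_nest between -0.009 and 0.009 m and z of first_timer in the frame of pass_nest between 0.001 and 0.007 m and angle between each of first_timer, sheet, green_timer's own z axis and vertical below 0.08 rad and linear speed of each of first_timer, sheet, green_timer below 0.03 m/s and x of sheet in the frame of pass_nest between -0.014 and 0.014 m and y of sheet in the frame of pass_nest between -0.014 and 0.014 m and z of sheet in the frame of pass_nest between 0.029 and 0.035 m and angle between the x axis of each of sheet, green_timer and the x axis of pass_nest, either way round below 0.2 rad and x of green_timer in the frame of pass_nest between -0.014 and 0.014 m and y of green_timer in the frame of pass_nest between -0.014 and 0.014 m and z of green_timer in the frame of pass_nest between 0.034 and 0.04 m and contact force between the fingers and green_timer below 0.1 N), for 0.2 s.
At the end, for the whole second after the job is handed in: Green nest: first timer on the floor, sheet on it, green-tagged timer on top, each flat, the upper two within 14 mm per nest axis and 0.2 rad. Red-tagged timer flat on the red nest's floor within 9 mm. Timers face up, all at rest; untagged timer, carton, mug within 20 mm of start (x of first_timer in the frame of pass_nest between -0.009 and 0.009 m and y of first_timer in the frame of pass_nest between -0.009 and 0.009 m and z of first_timer in the frame of pass_nest between 0.001 and 0.007 m and angle between each of first_timer, sheet, green_timer, red_timer's own z axis and vertical below 0.08 rad and linear speed of each of first_timer, sheet, green_timer, red_timer below 0.03 m/s and x of sheet in the frame of pass_nest between -0.014 and 0.014 m and y of sheet in the frame of pass_nest between -0.014 and 0.014 m and z of sheet in the frame of pass_nest between 0.029 and 0.035 m and angle between the x axis of each of sheet, green_timer and the x axis of pass_nest, either way round below 0.2 rad and x of green_timer in the frame of pass_nest between -0.014 and 0.014 m and y of green_timer in the frame of pass_nest between -0.014 and 0.014 m and z of green_timer in the frame of pass_nest between 0.034 and 0.04 m and x of red_timer in the frame of reject_nest between -0.009 and 0.009 m and y of red_timer in the frame of reject_nest between -0.009 and 0.009 m and z of red_timer in the frame of reject_nest between 0.001 and 0.007 m and distance of each of plain_timer, carton, mug from where it was at the start of the episode below 0.02 m); the robot touches nothing.
It fails at once if untagged timer pushed more than 20 mm from its place (distance of plain_timer from where it was at the start of the episode above 0.02 m).
It fails at once if pen carton pushed more than 20 mm from its place (distance of carton from where it was at the start of the episode above 0.02 m).
It fails at once if mug pushed more than 20 mm from its place (distance of mug from where it was at the start of the episode above 0.02 m).
It fails at once if the green-tagged timer falls freely (faster than 0.5 m/s, about a 13 mm drop, with no finger on it) (contact force between the fingers and green_timer below 0.1 N and linear speed of green_timer above 0.5 m/s).
It fails at once if the red-tagged timer falls freely (faster than 0.5 m/s, about a 13 mm drop, with no finger on it) (contact force between the fingers and red_timer below 0.1 N and linear speed of red_timer above 0.5 m/s).
It also fails if it takes over 70 s, if anything falls off the work surface, if the arm or the gripper's body presses on something with over 40 N, if the wrist force passes 120 N, or if a joint passes its speed limit or range.

## Robot

A 7-joint arm with a two-finger parallel gripper is mounted at the origin on the work surface. World frame = base frame: x ahead of the robot, y to its left, z up, the work surface at z = 0. Lengths are in m, angles in rad, forces in N, time in s.
With the tool pointing down it reaches from about 0.425 to 0.925 m from the base axis. Payload 6.8 kg.
Tool frame: the origin (TCP) lies on the mounting face of the last link; the fingertips stand 182 mm ahead of it and the grasp point (between the pads) lies 163 mm ahead of it; z points along the fingers, y is the line along which they close (so a half turn about z gives the same grasp; the last joint's range is limited). The gripper opens to 88 mm and grips with 3 to 60 N. Pads are 20 mm wide; open, the fingers measure 115 mm over their backs; the gripper's body (75 mm by 178 mm) begins 61 mm behind the grasp point.
Start: joints at [-1.357, 0.477, 0.022, 1.555, -0.011, 1.109, -0.083], TCP at [0.213, 0.64, 0.405] pointing down, gripper open.
Joint ranges: [-2.96, 2.96], [-0.34, 2.1], [-1.41, 1.46], [0.24, 2.44], [-1.37, 4.51], [0.17, 1.92], [-2.96, 2.96]. Speed limits (rad/s): [2.39, 2.39, 3.14, 3.14, 3.14, 3.14, 3.14].

## Interface

Orientations are given as a 3x3 rotation matrix whose columns are the frame's x, y, z axes.
In Python, from station import r, capture gives the robot as it stands. The module is installed in compiled form; this text tells all that it offers.
- The arm moves only by the tool servo_tool, never from a script. Its argument "moves" is one flat list of numbers, 5 for each row, row after row: the opening, from -1 (shut) to 1 (fully open), then the shift along the tool's x, y, z scaled (see below), then the turn about the tool's z scaled (see below). In form: [gripper, dx, dy, dz, twist, gripper, dx, dy, dz, twist, ...]. A call has 1 to 20 rows; each row shifts and turns the commanded pose from where the row before left it, along the tool's axes as they then stand; what a row does not reach is not made up. The controller multiplies each number of a shift by 0.04 m and each number of a turn by 30 degrees. A row lasts 1/10 s, in which the tool goes at most 50 mm and 8.59 degrees, less where a joint would pass 70% of its speed; a pose out of reach is approached as far as the arm can. A call with a number of a shift or a turn outside -1 to 1 is refused whole. A call with a gripper value outside its range is refused whole. The fingers move at their own pace and stop on an object; "force" is the grip in N (left out, the last holds). Time passes only in rows, so rows that do not move let the fingers close. It gives the time, the measured TCP pose, the force, the opening and the grip force at its end, in the units of the state.
- r.read_state(): the state, without advancing time (a new reading comes with each control period).
- capture(name): name is "side" or "top" or "wrist"; returns a dict with "frame" (400x640x3 uint8, red, green, blue), "fov_y" (degrees; the focal length in pixels is half the picture's height over the tangent of half this angle, whatever the lens; pixels are square), "cx", "cy" (the principal point, pixels), "world_to_cam" (4x4, takes a point from world to camera coordinates). Camera axes: x right, y down, z forward; pixel columns grow to the right and rows downward; lengths in m; the calibration is good to about 2 mm. A picture is of the moment at which its call begins. There is no depth.
- r.finish_job(): hands the job in; it is judged then, once.
The state is a dict: "clock": time; "joints": joint angles; "qvel": joint speeds; "joint_efforts": joint torques, N m; "position": TCP position; "tcp_rot": TCP orientation; "ft_force": force on the tool from outside, world axes, zero at the start; "wrist_torque": the same for the moment, N m; "width": opening from 0.0 (shut) to 1.0 (fully open); "grasp_force": force on a finger pad.
Only numpy, scipy, OpenCV 4.12 (cv2) and the standard library are available. Lean on these libraries where they do the work, as an engineer would, in place of code of your own. Each camera call takes 0.05 s, during which the arm holds its last target. There are 200 camera calls.

## Working session

There is one attempt and no reset: what is moved stays moved. The work goes in short steps, Python scripts to look and compute and a tool call to move; the robot and the scene stay as the last step left them, time stands still between calls to the robot, and variables do not carry over. Pictures are saved under pics/ and viewed, at most 10 in all, crops included, and the job is handed in when it is done.

Besides the shell and the picture viewer there is one more tool, called after ">>>" by a JSON object that holds its "op" and its "data". servo_tool: Moves the arm, as the interface text tells. Shifts and turns lie within -1 to 1; 1 stands for 0.04 m of shift or 30 degrees of turn. Its arguments: {"type":"object","properties":{"moves":{"type":"array","items":{"type":"number","minimum":-1,"maximum":1}},"force":{"type":"number"}},"required":["moves"]}

```bash
mkdir -p pics; cat > h.py <<'E'
import numpy as np, cv2, json
from station import r, capture
def cam(n):
    c=capture(n); f=c["frame"].shape[0]/2/np.tan(np.radians(c["fov_y"])/2); return c,f
def pix2w(c,f,u,v,z):
    T=np.array(c["world_to_cam"]); R,t=T[:3,:3],T[:3,3]
    d=R.T@np.array([(u-c["cx"])/f,(v-c["cy"])/f,1]); o=-R.T@t
    return o+d*(z-o[2])/d[2]
def w2pix(c,f,p):
    T=np.array(c["world_to_cam"]); q=T[:3,:3]@np.array(p)+T[:3,3]
    return q[:2]/q[2]*f+[c["cx"],c["cy"]]
E
python3 - <<'E'
from h import *
for n in("top","side"):
    c,f=cam(n); np.savez(f"{n}.npz",f=f,**c)
    cv2.imwrite(f"pics/{n}0.png",cv2.resize(c["frame"][:,:,::-1],(800,500),interpolation=cv2.INTER_CUBIC))
    print(n,f,c["cx"],c["cy"],np.round(c["world_to_cam"],3).tolist())
s=r.read_state(); print(s["clock"],s["position"],np.round(s["tcp_rot"],3).tolist(),s["width"])
E
```

```text
top 490.1232625890666 317.1483563023138 201.42402047138447 [[-0.013, -1.0, -0.02, 0.008], [-0.985, 0.016, -0.172, 0.532], [0.172, 0.017, -0.985, 1.085], [0.0, 0.0, 0.0, 1.0]]
side 400.2787985278227 310.03590086023877 200.2739404783439 [[0.993, -0.117, -0.02, -0.542], [-0.082, -0.558, -0.826, 0.101], [0.086, 0.822, -0.563, 0.955], [0.0, 0.0, 0.0, 1.0]]
0.1 [0.21336432 0.64014748 0.40382834] [[-0.949, 0.316, -0.0], [0.316, 0.949, -0.001], [-0.0, -0.002, -1.0]] 1.0004361188674138
```

View pics/top0.png

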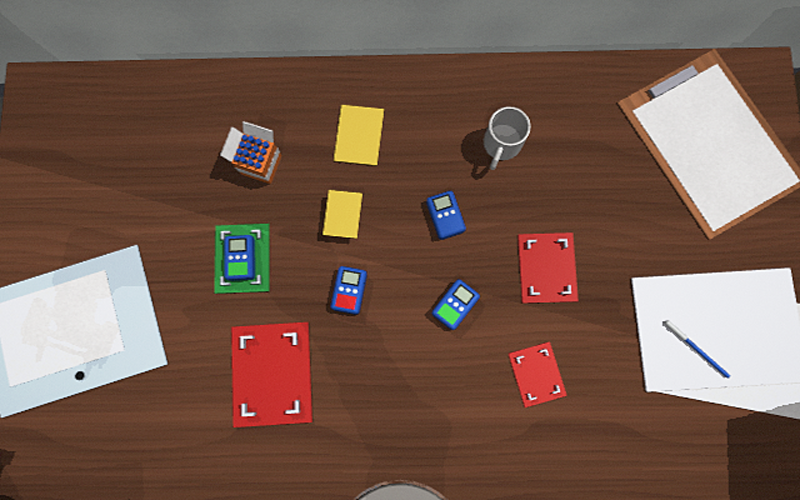

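View pics/side0.png

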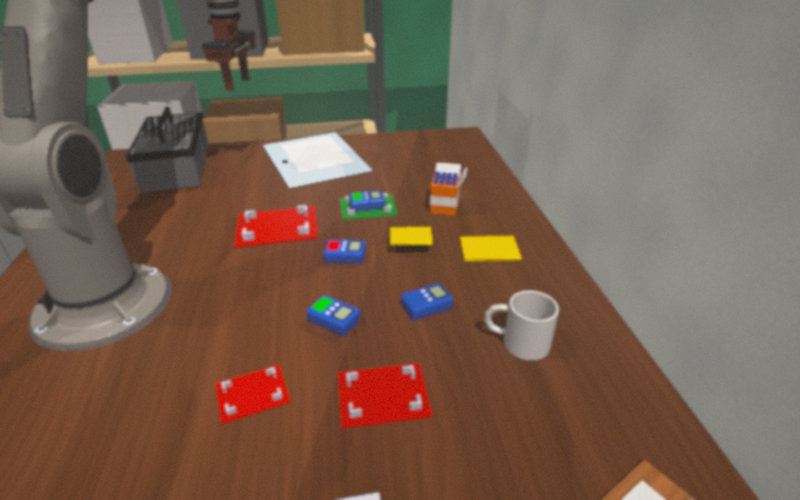

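The top view shows the sheet (small yellow) at (342,214), the green nest with first timer at (242,258), the red-tagged timer at (348,290), the green-tagged one at (456,305), the untagged one at (446,214), and the middle-sized red nest at (547,268). The carton is at (255,155) and the mug at (508,133). The side view agrees. I'll fit boxes to the colour masks.

```bash
cat > fit.py <<'E'
from h import *
from scipy.optimize import minimize
def mask(img,kind):
    h=cv2.cvtColor(img,cv2.COLOR_RGB2HSV); H,S,V=cv2.split(h)
    m={"red":((H<6)|(H>174))&(S>180)&(V>90),"yellow":(H>22)&(H<34)&(S>120)&(V>90),
       "green":(H>40)&(H<80)&(S>120)&(V>60),"blue":(H>100)&(H<125)&(S>120)&(V>50)}[kind]
    return m.astype(np.uint8)*255
def blob(m,u,v,rad):
    cs,_=cv2.findContours(m,cv2.RETR_EXTERNAL,cv2.CHAIN_APPROX_NONE); pts=[c for c in cs if cv2.contourArea(c)>15 and np.hypot(*(c[:,0].mean(0)-[u,v]))<rad]
    out=np.zeros_like(m); cv2.fillConvexPoly(out,cv2.convexHull(np.vstack(pts)),255); return out
S=8
def render(c,f,p,L,W,z0,z1,shape):
    x,y,a=p; co,si=np.cos(a),np.sin(a)
    P=[w2pix(c,f,(x+co*i*L/2-si*j*W/2,y+si*i*L/2+co*j*W/2,z)) for i in(-1,1) for j in(-1,1) for z in(z0,z1)]
    o=np.zeros(shape,np.uint8); q=cv2.convexHull(np.array(P,np.float32)); cv2.fillConvexPoly(o,np.round(q*16).astype(np.int32),255,cv2.LINE_AA,4); return o
def fit(c,f,kind,u,v,rad,L,W,z0,z1):
    img=c["frame"]; b=blob(mask(img,kind),u,v,rad); g0=pix2w(c,f,u,v,z1)
    cost=lambda p: np.abs(render(c,f,p,L,W,z0,z1,b.shape).astype(float)-b).sum()/b.astype(float).sum()
    best=min((minimize(cost,[g0[0],g0[1],a],method="Nelder-Mead",options=dict(initial_simplex=[[g0[0],g0[1],a],[g0[0]+.01,g0[1],a],[g0[0],g0[1]+.01,a],[g0[0],g0[1],a+.2]])) for a in np.arange(-1.5,1.6,.5)),key=lambda s:s.fun)
    return best.x,best.fun
E
python3 - <<'E'
from fit import *
d=np.load("top.npz"); c={k:d[k] for k in d}; f=float(d["f"])
k=1/1.25
for n,a in dict(sheet=("yellow",342,214,20,.088,.064,.03,.035),pass_nest=("green",242,258,40,.132,.104,0,.004),reject=("red",547,268,40,.132,.104,0,.004),
  green=("blue",456,305,25,.084,.054,0,.028),red=("blue",348,290,25,.084,.054,0,.028),plain=("blue",446,214,25,.084,.054,0,.028),first=("blue",238,256,25,.084,.054,.004,.032)).items():
    p,e=fit(c,f,a[0],a[1]*k,a[2]*k,a[3]*k+4,*a[4:]); print(n,np.round(p,4),"deg",round(np.degrees(p[2]),1),"err",round(e,3),"R",round(np.hypot(*p[:2]),3))
for n,u,v,z in(("carton",255,152,.085),("mug",508,133,.085)): print(n,np.round(pix2w(c,f,u*k,v*k,z),3))
E
```

```text
sheet [ 0.6097  0.1022 -0.1192] deg -6.8 err 0.054 R 0.618
pass_nest [0.5333 0.299  0.0223] deg 1.3 err 0.03 R 0.611
reject [ 0.5245 -0.2581 -0.7679] deg -44.0 err 1.985 R 0.585
green [ 0.4376 -0.108  -0.6899] deg -39.5 err 0.098 R 0.451
red [ 0.4669  0.0921 -0.2228] deg -12.8 err 0.121 R 0.476
plain [ 0.6088 -0.0935  0.2792] deg 16.0 err 0.126 R 0.616
first [0.5321 0.2985 0.1131] deg 6.5 err 0.175 R 0.61
carton [0.716 0.258 0.085]
mug [ 0.743 -0.208  0.085]
```

```bash
python3 - <<'E'
from fit import *
d=np.load("top.npz"); c={k:d[k] for k in d}; f=float(d["f"]); k=.8
img=c["frame"]; print(img[214,438], img[200,420],img[230,445]); print(cv2.cvtColor(img,cv2.COLOR_RGB2HSV)[214,420:456:5].tolist())
m=mask(img,"red"); cs,_=cv2.findContours(m,0,1); print([(cv2.contourArea(q),q[:,0].mean(0).round()) for q in cs if cv2.contourArea(q)>15])
h=cv2.cvtColor(img,cv2.COLOR_RGB2HSV)
L={"green":(.4376,-.108,-.69,0,.028),"red":(.4669,.0921,-.2228,0,.028),"first":(.5321,.2985,.1131,.004,.032)}
T=[]
for n,(x,y,a,z0,z1) in L.items():
    o=cv2.resize(img,None,fx=6,fy=6,interpolation=cv2.INTER_CUBIC)[:,:,::-1].copy()
    for z in(z0,z1):
        P=[]
        for i,j in((1,1),(1,-1),(-1,-1),(-1,1)):
            P.append(6*w2pix(c,f,(x+np.cos(a)*i*.042-np.sin(a)*j*.027,y+np.sin(a)*i*.042+np.cos(a)*j*.027,z))+2.5)
        cv2.polylines(o,[np.array(P,np.int32)],True,(255,255,255) if z==z1 else (0,255,255),1)
    u,v=(6*w2pix(c,f,(x,y,z1))).astype(int); T.append(o[v-190:v+190,u-130:u+130])
cv2.imwrite("pics/ov.png",np.hstack(T))
E
```

```text
[198  61  58] [211  65  62] [202  65  61]
[[0, 179, 197], [1, 178, 198], [0, 177, 200], [0, 175, 200], [1, 176, 201], [0, 173, 203], [0, 179, 201], [0, 176, 203]]
[(1347.0, array([432., 298.])), (4908.0, array([217., 300.])), (124.5, array([276., 241.])), (76.0, array([422., 224.])), (205.0, array([422., 199.]))]
```

View pics/ov.png

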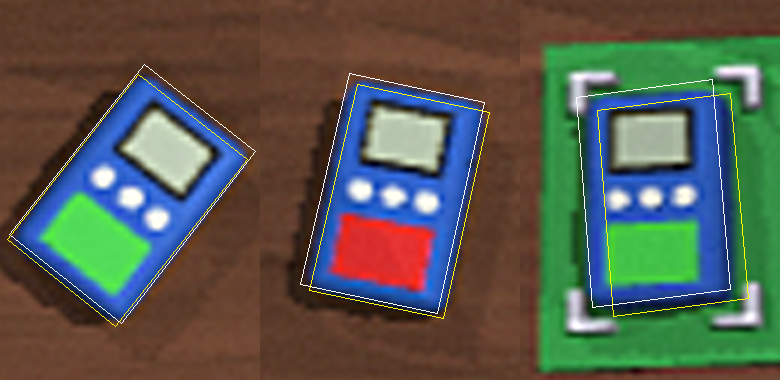

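```bash
sed -i 's/(S>180)&(V>90)/(S>150)\&(V>90)/; s/(H<125)&(S>120)&(V>50)/(H<130)\&(S>100)\&(V>30)/' fit.py
python3 - <<'E'
from fit import *
d=np.load("top.npz"); c={k:d[k] for k in d}; f=float(d["f"])
k=1/1.25
for n,a in dict(reject=("red",547,268,40,.132,.104,0,.004),
  green=("blue",456,305,25,.084,.054,0,.028),red=("blue",348,290,25,.084,.054,0,.028),plain=("blue",446,214,25,.084,.054,0,.028),first=("blue",238,256,25,.084,.054,.004,.032)).items():
    p,e=fit(c,f,a[0],a[1]*k,a[2]*k,a[3]*k+4,*a[4:]); print(n,np.round(p,4),"deg",round(np.degrees(p[2]),1),"err",round(e,3),"R",round(np.hypot(*p[:2]),3))
E
```

```text
reject [ 0.5059 -0.2853  0.0192] deg 1.1 err 0.026 R 0.581
green [ 0.4368 -0.1075  2.4647] deg 141.2 err 0.078 R 0.45
red [ 0.4667  0.0921 -0.2016] deg -11.6 err 0.095 R 0.476
plain [ 0.6088 -0.0935  0.2792] deg 16.0 err 0.126 R 0.616
first [0.5309 0.2999 0.0319] deg 1.8 err 0.173 R 0.61
```

```bash
cat > plan.py <<'E'
import sys; from h import *
# usage: plan x y gz(grasp pt) objyaw_deg
def go(x,y,gz,a):
    s=r.read_state(); R=np.array(s["tcp_rot"]); p=np.array(s["position"])
    phi=np.degrees(np.arctan2(R[1,1],R[0,1])); tg=(a+90-phi+90)%180-90
    t=np.radians(phi+tg); d=np.array([x,y,gz+.163])-p
    tw=-tg/30; v=[(-np.sin(t)*d[0]+np.cos(t)*d[1])/.04,(np.cos(t)*d[0]+np.sin(t)*d[1])/.04,-d[2]/.04]
    print("clock",round(s["clock"],2),"pos",p.round(4),"phi",round(phi,1),"j7",round(s["joints"][6],2),"tilt",R[:2,2].round(3),"| twist total",round(tw,3),"then dx,dy,dz totals",np.round(v,2),"w",round(s["width"],3),"gf",round(s["grasp_force"],1),"F",np.round(s["ft_force"],1))
go(*map(float,sys.argv[1:]))
E
python3 plan.py .6097 .1022 .10 -6.8
```

```text
clock 0.1 pos [0.2134 0.6401 0.4038] phi 71.6 j7 -0.08 tilt [-0.    -0.001] | twist total -0.388 then dx,dy,dz totals [-11.43 -12.18   3.52] w 1.0 gf 0.0 F [ 0.1 -1.1  0.3]
```

>>> {"op": "servo_tool", "data": {"moves": [1,0,0,0,-0.2,1,0,0,0,-0.19,1,-0.67,-0.71,0.2,0,1,-0.67,-0.71,0.2,0,1,-0.67,-0.71,0.2,0,1,-0.67,-0.71,0.2,0,1,-0.67,-0.71,0.2,0,1,-0.67,-0.71,0.2,0,1,-0.67,-0.71,0.2,0,1,-0.67,-0.71,0.2,0,1,-0.67,-0.71,0.2,0,1,-0.67,-0.71,0.2,0,1,-0.67,-0.71,0.2,0,1,-0.67,-0.71,0.2,0,1,-0.67,-0.71,0.2,0,1,-0.67,-0.71,0.2,0,1,-0.67,-0.71,0.2,0,1,-0.67,-0.71,0.2,0,1,-0.67,-0.71,0.2,0,1,0,0,0,0], "force": 15}}

```text
clock: 2.1
position: [0.6113, 0.101, 0.2675]
tcp_rot: [[-0.992, 0.126, 0.0], [0.126, 0.992, -0.004], [-0.001, -0.004, -1.0]]
ft_force: [-0.1, 0.1, 0.3]
width: 1.0
grasp_force: 0.0
```

```bash
python3 plan.py .6097 .1022 .0405 -6.8; python3 - <<'E'
from h import *
c,f=cam("wrist"); np.savez("w.npz",f=f,**c); cv2.imwrite("pics/w1.png",c["frame"][:,:,::-1]); 
for n,p in dict(c=(.6097,.1022,.035)).items(): print(n,w2pix(c,f,p))
a=np.radians(-6.8)
print([w2pix(c,f,(.6097+np.cos(a)*i*.044-np.sin(a)*j*.032,.1022+np.sin(a)*i*.044+np.cos(a)*j*.032,.035)).round().tolist() for i,j in((1,1),(1,-1),(-1,-1),(-1,1))])
E
```

```text
clock 2.1 pos [0.6113 0.101  0.2675] phi 82.8 j7 1.25 tilt [ 0.    -0.004] | twist total -0.014 then dx,dy,dz totals [0.04 0.03 1.6 ] w 1.0 gf 0.0 F [-0.1  0.1  0.3]
c [315.64607258 215.59853529]
[[361.0, 274.0], [271.0, 274.0], [266.0, 151.0], [365.0, 150.0]]
```

View pics/w1.png

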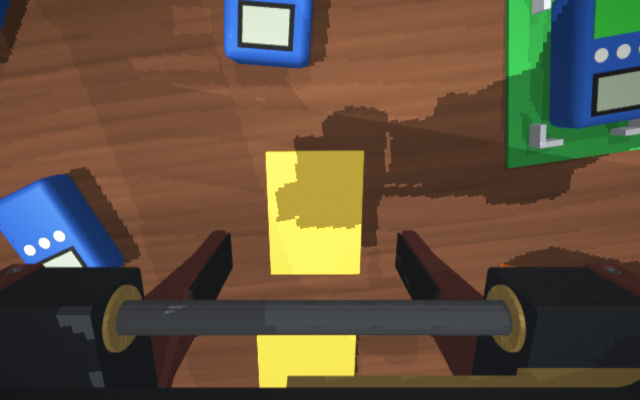

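The wrist view has the sheet's corners at (266,151), (364,151), (361,274) and (271,274). My estimate predicts the same corners, so I go down and grip.

>>> {"op": "servo_tool", "data": {"moves": [1,0.04,0.03,0.5,0,1,0,0,0.5,0,1,0,0,0.4,0,1,0,0,0.2,0,1,0,0,0,0,-1,0,0,0,0,-1,0,0,0,0,-1,0,0,0,0,-1,0,0,0,0,-1,0,0,0,0,-1,0,0,-0.3,0,-1,0,0,-0.7,0,-1,0,0,-0.7,0,-1,0,0,0,0], "force": 15}}

```text
clock: 3.55
position: [0.6094, 0.109, 0.2771]
tcp_rot: [[-0.993, 0.118, 0.007], [0.118, 0.993, 0.002], [-0.006, 0.003, -1.0]]
ft_force: [0.7, 0.0, -0.3]
width: 0.724
grasp_force: 15.0
```

```bash
python3 plan.py .532 .2995 .08 1.5
```

```text
clock 3.55 pos [0.6094 0.109  0.2771] phi 83.2 j7 1.25 tilt [0.007 0.002] | twist total -0.275 then dx,dy,dz totals [1.81 4.81 0.85] w 0.724 gf 15.0 F [ 0.7  0.  -0.3]
```

>>> {"op": "servo_tool", "data": {"moves": [-1,0,0,0,-0.14,-1,0,0,0,-0.135,-1,0,0,0,0,-1,0,0,0,0]}}

```text
clock: 3.95
position: [0.6076, 0.1088, 0.2724]
tcp_rot: [[-1.0, -0.024, -0.001], [-0.024, 1.0, 0.0], [0.001, 0.0, -1.0]]
ft_force: [-0.2, -0.1, -0.2]
width: 0.73
grasp_force: 15.0
```

```bash
python3 plan.py .532 .2995 .08 1.5; python3 - <<'E'
from h import *
c,f=cam("wrist"); cv2.imwrite("pics/w2.png",c["frame"][:,:,::-1])
s=r.read_state(); p=np.array(s["position"]); R=np.array(s["tcp_rot"])
# predicted sheet corners if centred 8mm ahead of grasp pt
print([w2pix(c,f,p+R@np.array([i*.044,j*.032,.163+.0055])).round().tolist() for i,j in((1,1),(1,-1),(-1,-1),(-1,1))])
E
```

```text
clock 3.95 pos [0.6076 0.1088 0.2724] phi 91.4 j7 1.37 tilt [-0.001  0.   ] | twist total -0.003 then dx,dy,dz totals [1.77 4.82 0.74] w 0.73 gf 15.0 F [-0.2 -0.1 -0.2]
[[383.0, 171.0], [243.0, 171.0], [252.0, 336.0], [373.0, 336.0]]
```

View pics/w2.png

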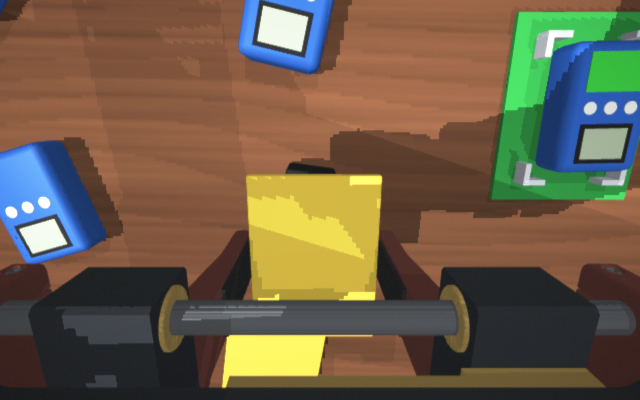

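The front edge of the held sheet is at (247,175)-(382,175), against a predicted width of 140 px. So it is flat and centred but sits a few mm further down the fingers; I'll quantify that and check the nest in the same call.

```bash
python3 - <<'E'
from h import *
c,f=cam("wrist"); s=r.read_state(); p=np.array(s["position"]); R=np.array(s["tcp_rot"])
o=np.array(c["world_to_cam"]); C=-o[:3,:3].T@o[:3,3]; print("cam in tool",(R.T@(C-p)).round(4))
for d in(.163,.1685,.174,.177,.181):
  # tool-frame points on plane z=d for observed pixels
  q=[(R.T@(pix2w(c,f,u,v,p[2]-d)-p)).round(4)[:2].tolist() for u,v in((247,175),(382,175),(253,290),(376,290))]
  print(d,q)
print("nest?",[pix2w(c,f,u,v,.004).round(4)[:2] for u,v in((491,199),(517,12))])
E
python3 - <<'E'
E
```

```text
cam in tool [0.0711 0.0004 0.0204]
0.163 [[0.0433, -0.029], [0.0434, 0.0306], [-0.0136, -0.0291], [-0.0135, 0.0308]]
0.1685 [[0.0423, -0.0302], [0.0423, 0.0317], [-0.0169, -0.0302], [-0.0168, 0.032]]
0.174 [[0.0412, -0.0313], [0.0412, 0.0329], [-0.0201, -0.0314], [-0.02, 0.0332]]
0.177 [[0.0406, -0.0319], [0.0407, 0.0335], [-0.0219, -0.032], [-0.0218, 0.0338]]
0.181 [[0.0398, -0.0327], [0.0399, 0.0344], [-0.0243, -0.0328], [-0.0242, 0.0347]]
nest? [array([0.6002, 0.2479]), array([0.469 , 0.2434])]
```

```bash
python3 plan.py .530 .2985 .08 1.5
```

```text
clock 4.05 pos [0.6077 0.1088 0.2724] phi 91.4 j7 1.37 tilt [-0.001 -0.   ] | twist total -0.002 then dx,dy,dz totals [1.82 4.79 0.74] w 0.731 gf 15.0 F [0.6 0.6 0.6]
```

>>> {"op": "servo_tool", "data": {"moves": [-1,0.15,0.4,0.05,0,-1,0.3,0.8,0.1,0,-1,0.3,0.8,0.1,0,-1,0.3,0.8,0.1,0,-1,0.3,0.8,0.1,0,-1,0.3,0.8,0.1,0,-1,0.17,0.4,0.1,0,-1,0,0,0.1,0,-1,0,0,0,0,-1,0,0,0,0,-1,0,0,0,0]}}

```text
clock: 5.15
position: [0.531, 0.2969, 0.2428]
tcp_rot: [[-1.0, -0.023, 0.001], [-0.023, 1.0, -0.001], [-0.001, -0.001, -1.0]]
ft_force: [0.2, 0.9, -0.9]
width: 0.724
grasp_force: 15.0
```

```bash
python3 plan.py .530 .2985 .049 1.5
```

```text
clock 5.15 pos [0.531  0.2969 0.2428] phi 91.3 j7 1.02 tilt [ 0.001 -0.001] | twist total -0.006 then dx,dy,dz totals [0.02 0.04 0.77] w 0.724 gf 15.0 F [ 0.2  0.9 -0.9]
```

Steady, within 2 mm. Now I'll lower it gently.

>>> {"op": "servo_tool", "data": {"moves": [-1,0.02,0.04,0.2,0,-1,0,0,0.2,0,-1,0,0,0.2,0,-1,0,0,0.1,0,-1,0,0,0.04,0,-1,0,0,0,0,-1,0,0,0,0,-1,0,0,0,0]}}

```text
clock: 5.95
position: [0.5293, 0.3005, 0.2134]
tcp_rot: [[-1.0, -0.026, 0.0], [-0.026, 1.0, 0.0], [-0.0, 0.0, -1.0]]
ft_force: [-0.8, 0.1, -0.4]
width: 0.726
grasp_force: 15.0
```

```bash
python3 plan.py .530 .2985 .046 1.5;  python3 - <<'E'
from h import *
c,f=cam("side"); p=w2pix(c,f,(.532,.299,.04)).astype(int); i=c["frame"][p[1]-35:p[1]+35,p[0]-50:p[0]+50,::-1]
cv2.imwrite("pics/s3.png",cv2.resize(i,None,fx=8,fy=8,interpolation=cv2.INTER_CUBIC))
E
```

```text
clock 5.95 pos [0.5293 0.3005 0.2134] phi 91.5 j7 1.02 tilt [0. 0.] | twist total 0.001 then dx,dy,dz totals [-0.02 -0.05  0.11] w 0.726 gf 15.0 F [-0.8  0.1 -0.4]
```

View pics/s3.png

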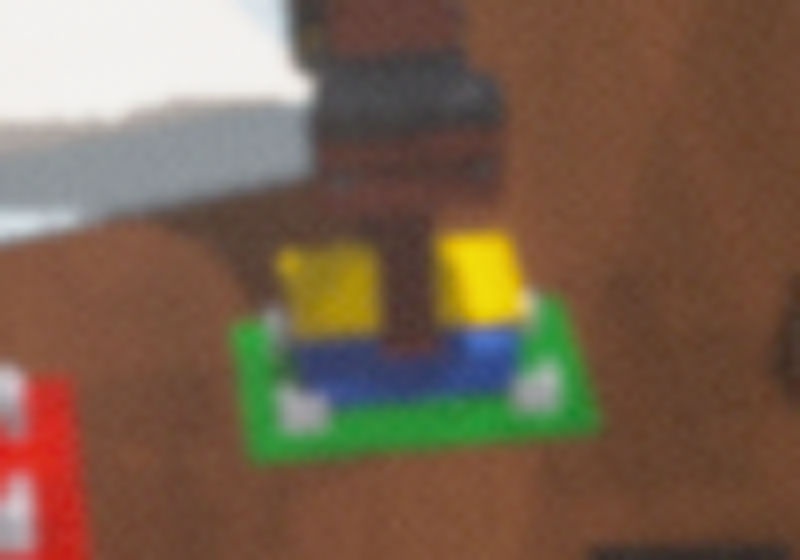

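The side crop shows the sheet (280-520, 235-335) square over the first timer and just above it. I'll lower the last few mm and check the force.

>>> {"op": "servo_tool", "data": {"moves": [-1,-0.02,-0.04,0.05,0,-1,0,0,0.04,0,-1,0,0,0,0,-1,0,0,0,0]}}

```text
clock: 6.4
position: [0.5299, 0.2988, 0.2094]
tcp_rot: [[-1.0, -0.026, -0.0], [-0.026, 1.0, -0.0], [0.0, -0.0, -1.0]]
ft_force: [0.2, 0.1, -0.8]
width: 0.731
grasp_force: 15.0
```

>>> {"op": "servo_tool", "data": {"moves": [-1,0,0,0.04,0,-1,0,0,0,0,-1,0,0,0,0]}}

```text
clock: 6.7
position: [0.53, 0.2989, 0.2078]
tcp_rot: [[-1.0, -0.026, -0.0], [-0.026, 1.0, -0.0], [0.0, -0.0, -1.0]]
ft_force: [0.4, 0.1, 0.7]
width: 0.725
grasp_force: 15.0
```

>>> {"op": "servo_tool", "data": {"moves": [-1,0,0,0.04,0,-1,0,0,0,0,-1,0,0,0,0]}}

```text
clock: 7.0
position: [0.5301, 0.2989, 0.2073]
tcp_rot: [[-1.0, -0.026, 0.0], [-0.026, 1.0, 0.0], [-0.0, 0.0, -1.0]]
ft_force: [-1.9, -1.6, 9.1]
width: 0.723
grasp_force: 15.0
```

The force of 9 N shows contact. Release and rise.

>>> {"op": "servo_tool", "data": {"moves": [-1,0,0,-0.03,0,1,0,0,0,0,1,0,0,0,0,1,0,0,0,0,1,0,0,0,0,1,0,0,-0.2,0,1,0,0,-0.5,0,1,0,0,-0.8,0,1,0,0,-0.5,0,1,0,0,0,0,1,0,0,0,0]}}

```text
clock: 8.1
position: [0.5299, 0.2988, 0.2878]
tcp_rot: [[-1.0, -0.026, 0.001], [-0.026, 1.0, 0.001], [-0.001, 0.001, -1.0]]
ft_force: [-0.0, -0.6, 0.3]
width: 1.0
grasp_force: 0.0
```

```bash
python3 plan.py .4368 -.1075 .11 -38.9; python3 - <<'E'
from fit import *
c,f=cam("wrist"); np.savez("w3.npz",f=f,**c); print(w2pix(c,f,(.533,.299,.037)))
u,v=w2pix(c,f,(.533,.299,.037))
print(fit(c,f,"yellow",u,v,60,.088,.064,.032,.037))
E
```

```text
clock 8.1 pos [0.5299 0.2988 0.2878] phi 91.5 j7 1.02 tilt [0.001 0.001] | twist total 1.347 then dx,dy,dz totals [-4.57 -9.37  0.37] w 1.0 gf 0.0 F [-0.  -0.6  0.3]
[313.02614986 213.97595873]
(array([0.53275869, 0.29934263, 0.02961133]), np.float64(0.03821761248580036))
```

The sheet lies at (0.5328, 0.2993), yaw 1.7°, less than 1 mm from the nest centre. On to the green-tagged timer.

>>> {"op": "servo_tool", "data": {"moves": [1,0,0,0,0.27,1,0,0,0,0.27,1,0,0,0,0.27,1,0,0,0,0.27,1,0,0,0,0.27,1,-0.38,-0.78,0,0,1,-0.38,-0.78,0,0,1,-0.38,-0.78,0,0,1,-0.38,-0.78,0,0,1,-0.38,-0.78,0,0,1,-0.38,-0.78,0,0,1,-0.38,-0.78,0,0,1,-0.38,-0.78,0,0,1,-0.38,-0.78,0,0,1,-0.38,-0.78,0,0,1,-0.38,-0.78,0.1,0,1,-0.38,-0.78,0.2,0,1,0,0,0,0,1,0,0,0,0,1,0,0,0,0]}}

```text
clock: 10.15
position: [0.4364, -0.1059, 0.275]
tcp_rot: [[-0.778, 0.628, -0.001], [0.628, 0.778, 0.0], [0.001, -0.0, -1.0]]
ft_force: [0.6, -0.2, -0.5]
width: 1.0
grasp_force: 0.0
```

```bash
cat > wfit.py <<'E'
import sys; from fit import *
x,y,z0=map(float,sys.argv[1:4]); c,f=cam("wrist"); u,v=w2pix(c,f,(x,y,z0+.028)); print(u,v)
p,e=fit(c,f,"blue",u,v,60,.084,.054,z0,z0+.028); print(p.round(4),np.degrees(p[2]).round(1),e.round(3))
b=blob(mask(c["frame"],"blue"),u,v,60); o=c["frame"][:,:,::-1].copy()
for m,k in((b,(255,255,255)),(render(c,f,p,.084,.054,z0,z0+.028,b.shape),(0,255,255))):
    cs,_=cv2.findContours((m>127).astype(np.uint8),0,2); cv2.drawContours(o,cs,-1,k,1)
cv2.imwrite(sys.argv[4],o)
E
python3 plan.py .4368 -.1075 .025 -38.9; python3 wfit.py .4368 -.1075 0 pics/g1.png
```

```text
clock 10.15 pos [ 0.4364 -0.1059  0.275 ] phi 51.1 j7 1.16 tilt [-0.001  0.   ] | twist total -0.0 then dx,dy,dz totals [-0.03 -0.03  2.18] w 1.0 gf 0.0 F [ 0.6 -0.2 -0.5]
310.95653658318855 214.2633124889237
[ 0.4378 -0.1092  2.4647] 141.2 0.101
```

View pics/g1.png

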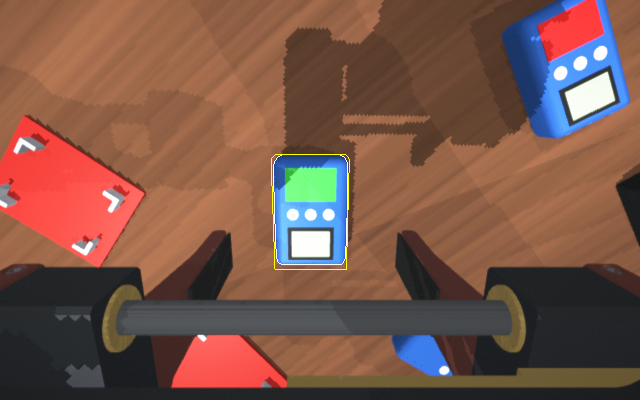

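The timer spans (273-348, 154-266) in the wrist view, aligned between the fingers and within 2 mm of the estimate. Going down.

>>> {"op": "servo_tool", "data": {"moves": [1,-0.05,-0.03,0.4,0,1,0,0,0.6,0,1,0,0,0.6,0,1,0,0,0.4,0,1,0,0,0.18,0,1,0,0,0,0,1,0,0,0,0,1,0,0,0,0]}}

```text
clock: 11.0
position: [0.4375, -0.109, 0.189]
tcp_rot: [[-0.777, 0.629, 0.002], [0.629, 0.777, -0.0], [-0.001, 0.001, -1.0]]
ft_force: [-0.4, -0.8, -0.5]
width: 1.002
grasp_force: 0.0
```

```bash
python3 plan.py .437 -.108 .025 -38.9
```

```text
clock 11.0 pos [ 0.4375 -0.109   0.189 ] phi 51.0 j7 1.26 tilt [ 0.002 -0.   ] | twist total -0.002 then dx,dy,dz totals [0.03 0.01 0.03] w 1.002 gf 0.0 F [-0.4 -0.8 -0.5]
```

>>> {"op": "servo_tool", "data": {"moves": [-1,0,0,0.03,0,-1,0,0,0,0,-1,0,0,0,0,-1,0,0,0,0,-1,0,0,0,0,-1,0,0,0,0,-1,0,0,0,0,-1,0,0,-0.2,0,-1,0,0,-0.4,0,-1,0,0,-0.6,0,-1,0,0,-0.5,0,-1,0,0,-0.3,0,-1,0,0,0,0,-1,0,0,0,0,-1,0,0,0,0], "force": 20}}

```text
clock: 12.5
position: [0.4366, -0.109, 0.2662]
tcp_rot: [[-0.777, 0.629, -0.002], [0.629, 0.777, 0.0], [0.001, -0.001, -1.0]]
ft_force: [-0.2, 0.5, -2.0]
width: 0.613
grasp_force: 20.0
```

```bash
python3 plan.py .5325 .2992 .10 1.5; python3 - <<'E'
from fit import *
c,f=cam("wrist"); s=r.read_state(); p=np.array(s["position"]); R=np.array(s["tcp_rot"])
for top in(.156,.160,.164):
    z=p[2]-top; u,v=w2pix(c,f,(p[0],p[1],z)); q,e=fit(c,f,"blue",u,v,70,.084,.054,z-.028,z); d=R.T@(np.array([q[0],q[1],z])-p); print(top,d[:2].round(4),np.degrees(q[2]).round(1),round(e,3))
E
```

```text
clock 12.5 pos [ 0.4366 -0.109   0.2662] phi 51.0 j7 1.18 tilt [-0.002  0.   ] | twist total -1.349 then dx,dy,dz totals [-2.66 10.14  0.08] w 0.613 gf 20.0 F [-0.2  0.5 -2. ]
0.156 [-0.0002  0.0004] -37.5 0.167
0.16 [-0.0009  0.0007] -39.5 0.109
0.164 [-0.0016  0.001 ] -39.2 0.334
```

>>> {"op": "servo_tool", "data": {"moves": [-1,0,0,0,-0.2,-1,0,0,0,-0.25,-1,0,0,0,-0.25,-1,0,0,0,-0.25,-1,0,0,0,-0.25,-1,0,0,0,-0.15,-1,-0.1,0.4,0,0,-1,-0.22,0.84,0,0,-1,-0.22,0.84,0,0,-1,-0.22,0.84,0,0,-1,-0.22,0.84,0,0,-1,-0.22,0.84,0,0,-1,-0.22,0.84,0,0,-1,-0.22,0.84,0,0,-1,-0.22,0.84,0,0,-1,-0.22,0.84,0,0,-1,-0.22,0.84,0,0,-1,-0.22,0.84,0,0,-1,-0.13,0.5,0,0,-1,0,0,0,0]}}

```text
clock: 14.55
position: [0.5317, 0.3028, 0.2658]
tcp_rot: [[-1.0, -0.031, -0.001], [-0.031, 1.0, 0.001], [0.001, 0.001, -1.0]]
ft_force: [-0.2, 0.7, -2.0]
width: 0.614
grasp_force: 20.0
```

>>> {"op": "servo_tool", "data": {"moves": [-1,0,0,0,0,-1,0,0,0,0]}}

```text
clock: 14.75
position: [0.5322, 0.2974, 0.2663]
tcp_rot: [[-1.0, -0.025, -0.001], [-0.025, 1.0, -0.002], [0.001, -0.002, -1.0]]
ft_force: [-0.2, -0.8, -0.9]
width: 0.612
grasp_force: 20.0
```

```bash
python3 plan.py .5325 .2985 .065 1.5
```

```text
clock 14.75 pos [0.5322 0.2974 0.2663] phi 91.4 j7 1.04 tilt [-0.001 -0.002] | twist total -0.003 then dx,dy,dz totals [-0.01  0.03  0.96] w 0.612 gf 20.0 F [-0.2 -0.8 -0.9]
```

>>> {"op": "servo_tool", "data": {"moves": [-1,0,0.03,0.2,0,-1,0,0,0.3,0,-1,0,0,0.25,0,-1,0,0,0.15,0,-1,0,0,0.06,0,-1,0,0,0,0,-1,0,0,0,0,-1,0,0,0,0]}}

```text
clock: 15.55
position: [0.5324, 0.3004, 0.2291]
tcp_rot: [[-1.0, -0.026, 0.001], [-0.026, 1.0, 0.0], [-0.001, 0.0, -1.0]]
ft_force: [0.4, 0.9, -0.8]
width: 0.615
grasp_force: 20.0
```

>>> {"op": "servo_tool", "data": {"moves": [-1,0,0,0.04,0,-1,0,0,0,0,-1,0,0,0,0]}}

```text
clock: 15.85
position: [0.5322, 0.3004, 0.2271]
tcp_rot: [[-1.0, -0.026, 0.0], [-0.026, 1.0, 0.0], [-0.0, 0.0, -1.0]]
ft_force: [-0.2, -0.6, -2.5]
width: 0.617
grasp_force: 20.0
```

>>> {"op": "servo_tool", "data": {"moves": [-1,0,0,0.04,0,-1,0,0,0,0,-1,0,0,0,0]}}

```text
clock: 16.15
position: [0.5322, 0.3003, 0.2253]
tcp_rot: [[-1.0, -0.026, -0.0], [-0.026, 1.0, -0.0], [0.0, -0.0, -1.0]]
ft_force: [0.2, -0.0, -1.5]
width: 0.616
grasp_force: 20.0
```

>>> {"op": "servo_tool", "data": {"moves": [-1,0,0,0.02,0,-1,0,0,0,0,-1,0,0,0,0]}}

```text
clock: 16.45
position: [0.5322, 0.3003, 0.2246]
tcp_rot: [[-1.0, -0.026, -0.0], [-0.026, 1.0, -0.0], [0.0, 0.0, -1.0]]
ft_force: [-0.4, -0.0, -1.2]
width: 0.614
grasp_force: 20.0
```

>>> {"op": "servo_tool", "data": {"moves": [-1,0,0,0.03,0,-1,0,0,0,0,-1,0,0,0,0]}}

```text
clock: 16.75
position: [0.5324, 0.3003, 0.2242]
tcp_rot: [[-1.0, -0.026, 0.0], [-0.026, 1.0, 0.0], [-0.0, 0.0, -1.0]]
ft_force: [-1.3, -1.1, 5.3]
width: 0.611
grasp_force: 20.0
```

Contact. Release and rise.

>>> {"op": "servo_tool", "data": {"moves": [-1,0,0,-0.02,0,1,0,0,0,0,1,0,0,0,0,1,0,0,0,0,1,0,0,0,0,1,0,0,0,0,1,0,0,-0.2,0,1,0,0,-0.5,0,1,0,0,-0.8,0,1,0,0,-0.5,0,1,0,0,0,0,1,0,0,0,0]}}

```text
clock: 17.95
position: [0.5322, 0.3003, 0.3046]
tcp_rot: [[-1.0, -0.026, 0.001], [-0.026, 1.0, 0.001], [-0.001, 0.001, -1.0]]
ft_force: [-1.0, 0.6, -0.3]
width: 1.0
grasp_force: 0.0
```

```bash
python3 plan.py .4667 .0921 .11 -11.8; python3 wfit.py .5325 .3 .037 pics/g2.png; python3 - <<'E'
from fit import *
c,f=cam("top"); u,v=w2pix(c,f,(.4667,.0921,.028)); p,e=fit(c,f,"blue",u,v,24,.084,.054,0,.028); print("red",p.round(4),e)
E
```

```text
clock 17.95 pos [0.5322 0.3003 0.3046] phi 91.5 j7 1.04 tilt [0.001 0.001] | twist total 0.444 then dx,dy,dz totals [ 0.54 -5.43  0.79] w 1.0 gf 0.0 F [-1.   0.6 -0.3]
312.3923469195442 215.1232533741458
[0.5345 0.3004 0.0426] 2.4 0.128
red [ 0.4669  0.0921 -0.2012] 0.09474703461631566
```

View pics/g2.png

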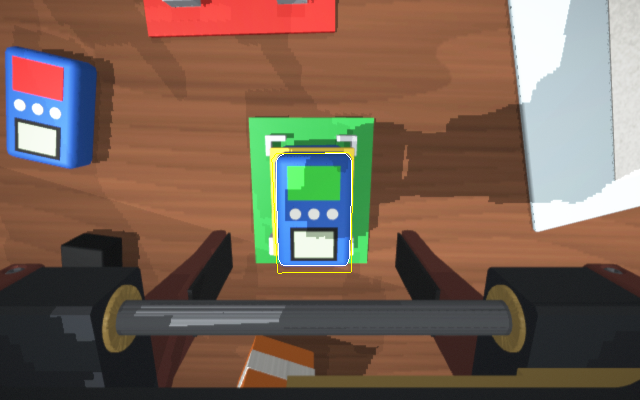

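The stack is square in the nest, with the green-tagged timer at (277-351, 153-266) on the sheet. Next is the red-tagged timer.

>>> {"op": "servo_tool", "data": {"moves": [1,0,0,0,0.22,1,0,0,0,0.22,1,0.07,-0.7,0,0,1,0.07,-0.7,0,0,1,0.07,-0.7,0,0,1,0.07,-0.7,0,0,1,0.07,-0.7,0.2,0,1,0.07,-0.7,0.2,0,1,0.07,-0.7,0.2,0,1,0.07,-0.53,0.2,0,1,0,0,0,0,1,0,0,0,0,1,0,0,0,0]}}

```text
clock: 19.35
position: [0.4668, 0.0934, 0.2723]
tcp_rot: [[-0.98, 0.201, 0.0], [0.201, 0.98, 0.001], [-0.0, 0.001, -1.0]]
ft_force: [-0.2, -0.1, -0.5]
width: 1.003
grasp_force: 0.0
```

```bash
python3 plan.py .4667 .0921 .025 -11.8; python3 wfit.py .4667 .0921 0 pics/r1.png
```

```text
clock 19.35 pos [0.4668 0.0934 0.2723] phi 78.4 j7 1.14 tilt [0.    0.001] | twist total 0.006 then dx,dy,dz totals [-0.   -0.03  2.11] w 1.003 gf 0.0 F [-0.2 -0.1 -0.5]
310.7615897376347 213.1700165721712
[0.4682 0.0912 2.9335] 168.1 0.105
```

>>> {"op": "servo_tool", "data": {"moves": [1,-0.02,-0.04,0.4,0,1,0,0,0.6,0,1,0,0,0.6,0,1,0,0,0.4,0,1,0,0,0.13,0,1,0,0,0,0,1,0,0,0,0,1,0,0,0,0]}}

```text
clock: 20.2
position: [0.4672, 0.0907, 0.1879]
tcp_rot: [[-0.979, 0.202, 0.002], [0.202, 0.979, 0.001], [-0.001, 0.001, -1.0]]
ft_force: [0.2, 0.4, 0.2]
width: 1.002
grasp_force: 0.0
```

>>> {"op": "servo_tool", "data": {"moves": [-1,0,0,0,0,-1,0,0,0,0,-1,0,0,0,0,-1,0,0,0,0,-1,0,0,0,0,-1,0,0,0,0,-1,0,0,-0.2,0,-1,0,0,-0.4,0,-1,0,0,-0.6,0,-1,0,0,-0.5,0,-1,0,0,-0.3,0,-1,0,0,0,0,-1,0,0,0,0,-1,0,0,0,0]}}

```text
clock: 21.6
position: [0.4663, 0.0904, 0.2662]
tcp_rot: [[-0.979, 0.202, -0.002], [0.202, 0.979, -0.001], [0.001, -0.001, -1.0]]
ft_force: [-0.8, 0.1, -1.2]
width: 0.615
grasp_force: 20.0
```

```bash
python3 plan.py .5059 -.2853 .10 1.1; python3 - <<'E'
from fit import *
c,f=cam("wrist"); s=r.read_state(); p=np.array(s["position"]); R=np.array(s["tcp_rot"])
for top in(.156,.160,.164):
    z=p[2]-top; u,v=w2pix(c,f,(p[0],p[1],z)); q,e=fit(c,f,"blue",u,v,70,.084,.054,z-.028,z); d=R.T@(np.array([q[0],q[1],z])-p); print(top,d[:2].round(4),np.degrees(q[2]).round(1),round(e,3))
E
```

```text
clock 21.6 pos [0.4663 0.0904 0.2662] phi 78.3 j7 1.15 tilt [-0.002 -0.001] | twist total -0.426 then dx,dy,dz totals [-0.81 -9.41  0.08] w 0.615 gf 20.0 F [-0.8  0.1 -1.2]
0.156 [-0.0007  0.    ] -10.7 0.159
0.16 [-0.0014  0.0006] -10.5 0.101
0.164 [-0.002   0.0006] -12.0 0.334
```

>>> {"op": "servo_tool", "data": {"moves": [-1,0,0,0,-0.21,-1,0,0,0,-0.215,-1,-0.04,-0.4,0,0,-1,-0.07,-0.8,0,0,-1,-0.07,-0.8,0,0,-1,-0.07,-0.8,0,0,-1,-0.07,-0.8,0,0,-1,-0.07,-0.8,0,0,-1,-0.07,-0.8,0,0,-1,-0.07,-0.8,0,0,-1,-0.07,-0.8,0,0,-1,-0.07,-0.8,0,0,-1,-0.07,-0.8,0,0,-1,-0.04,-0.6,0,0,-1,-0.04,-0.4,0,0,-1,0,0,0,0,-1,0,0,0,0,-1,0,0,0,0]}}

```text
clock: 23.45
position: [0.5067, -0.2831, 0.2666]
tcp_rot: [[-1.0, -0.021, -0.001], [-0.021, 1.0, 0.001], [0.001, 0.001, -1.0]]
ft_force: [0.2, -0.4, -1.8]
width: 0.614
grasp_force: 20.0
```

```bash
python3 plan.py .505 -.2855 .033 1.1; python3 - <<'E'
from h import *
c,f=cam("wrist"); cv2.imwrite("pics/r2.png",c["frame"][:,:,::-1])
a=np.radians(1.1)
print([w2pix(c,f,(.5059+np.cos(a)*i*.066-np.sin(a)*j*.052,-.2853+np.sin(a)*i*.066+np.cos(a)*j*.052,.004)).round().tolist() for i,j in((-1,-1),(-1,1))])
E
```

```text
clock 23.45 pos [ 0.5067 -0.2831  0.2666] phi 91.2 j7 2.12 tilt [-0.001  0.001] | twist total 0.003 then dx,dy,dz totals [ 0.04 -0.06  1.77] w 0.614 gf 20.0 F [ 0.2 -0.4 -1.8]
[[237.0, 116.0], [382.0, 116.0]]
```

View pics/r2.png

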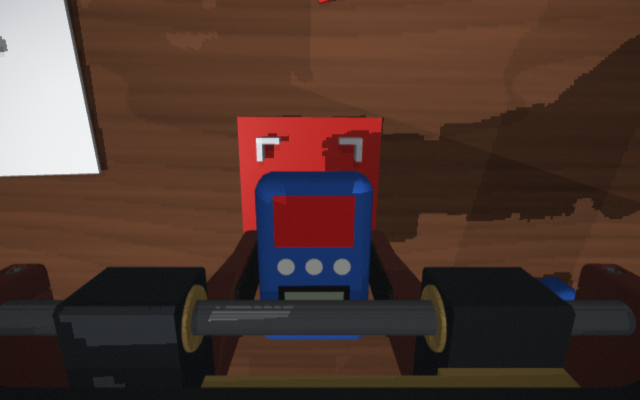

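The nest's far corners are at (237,117) and (382,117), exactly as predicted. I'll lower partway and check the position before entering the pocket.

>>> {"op": "servo_tool", "data": {"moves": [-1,0.04,-0.06,0.2,0,-1,0,0,0.35,0,-1,0,0,0.35,0,-1,0,0,0.25,0,-1,0,0,0.1,0,-1,0,0,0,0,-1,0,0,0,0,-1,0,0,0,0]}}

```text
clock: 24.3
position: [0.5052, -0.2875, 0.2175]
tcp_rot: [[-1.0, -0.018, 0.001], [-0.018, 1.0, -0.0], [-0.001, -0.0, -1.0]]
ft_force: [1.0, -0.3, -0.2]
width: 0.617
grasp_force: 20.0
```

```bash
python3 plan.py .505 -.2855 .031 1.1
```

```text
clock 24.3 pos [ 0.5052 -0.2875  0.2175] phi 91.1 j7 2.14 tilt [ 0.001 -0.   ] | twist total -0.001 then dx,dy,dz totals [0.   0.05 0.59] w 0.617 gf 20.0 F [ 1.  -0.3 -0.2]
```

>>> {"op": "servo_tool", "data": {"moves": [-1,0,0.04,0.15,0,-1,0,0,0.15,0,-1,0,0,0.15,0,-1,0,0,0.1,0,-1,0,0,0,0,-1,0,0,0,0,-1,0,0,0,0]}}

```text
clock: 25.0
position: [0.505, -0.2858, 0.1952]
tcp_rot: [[-1.0, -0.018, 0.0], [-0.018, 1.0, -0.0], [-0.0, -0.0, -1.0]]
ft_force: [-0.4, 0.0, -1.0]
width: 0.612
grasp_force: 20.0
```

>>> {"op": "servo_tool", "data": {"moves": [-1,0,0,0.04,0,-1,0,0,0,0,-1,0,0,0,0]}}

```text
clock: 25.3
position: [0.5049, -0.2857, 0.1935]
tcp_rot: [[-1.0, -0.018, 0.0], [-0.018, 1.0, 0.0], [-0.0, 0.0, -1.0]]
ft_force: [-0.7, 1.3, -1.4]
width: 0.614
grasp_force: 20.0
```

>>> {"op": "servo_tool", "data": {"moves": [-1,0,0,0.03,0,-1,0,0,0,0,-1,0,0,0,0]}}

```text
clock: 25.6
position: [0.5049, -0.2857, 0.1922]
tcp_rot: [[-1.0, -0.018, -0.0], [-0.018, 1.0, 0.0], [0.0, 0.0, -1.0]]
ft_force: [1.2, -0.5, -1.0]
width: 0.617
grasp_force: 20.0
```

>>> {"op": "servo_tool", "data": {"moves": [-1,0,0,0.02,0,-1,0,0,0,0,-1,0,0,0,0]}}

```text
clock: 25.9
position: [0.5049, -0.2857, 0.1914]
tcp_rot: [[-1.0, -0.019, 0.0], [-0.019, 1.0, 0.0], [-0.0, 0.0, -1.0]]
ft_force: [-0.0, -0.7, -0.3]
width: 0.61
grasp_force: 20.0
```

>>> {"op": "servo_tool", "data": {"moves": [-1,0,0,0.03,0,-1,0,0,0,0,-1,0,0,0,0]}}

```text
clock: 26.2
position: [0.505, -0.2858, 0.1911]
tcp_rot: [[-1.0, -0.018, 0.0], [-0.018, 1.0, 0.0], [-0.0, 0.0, -1.0]]
ft_force: [-2.5, 2.3, 8.4]
width: 0.613
grasp_force: 20.0
```

>>> {"op": "servo_tool", "data": {"moves": [-1,0,0,-0.02,0,1,0,0,0,0,1,0,0,0,0,1,0,0,0,0,1,0,0,0,0,1,0,0,0,0,1,0,0,-0.2,0,1,0,0,-0.5,0,1,0,0,-0.8,0,1,0,0,-0.8,0,1,0,0,-0.5,0,1,0,0,0,0,1,0,0,0,0]}}

```text
clock: 27.5
position: [0.5048, -0.2856, 0.3033]
tcp_rot: [[-1.0, -0.019, 0.001], [-0.019, 1.0, -0.0], [-0.001, -0.0, -1.0]]
ft_force: [-0.4, -1.0, -0.4]
width: 0.997
grasp_force: 0.0
```

```bash
python3 wfit.py .5055 -.2855 .004 pics/r3.png; python3 - <<'E'
from fit import *
c,f=cam("top"); t=cv2.resize(c["frame"][120:270,150:500],None,fx=2,fy=2,interpolation=cv2.INTER_CUBIC)[:,:,::-1]
w=cv2.imread("pics/r3.png"); w=cv2.resize(w[80:320,:],(700,262)); cv2.imwrite("pics/end.png",np.vstack([t,w]))
u,v=w2pix(c,f,(.609,-.0935,.028)); print("plain",fit(c,f,"blue",u,v,24,.084,.054,0,.028)[0].round(4)); s=r.read_state(); print(s["clock"],s["position"])
E
```

```text
313.288641253002 203.1243501364005
[ 0.5055 -0.2857  0.039 ] 2.2 0.107
plain [ 0.6078 -0.0937  0.2954]
27.6 [ 0.5045178  -0.28540342  0.30201932]
```

View pics/end.png

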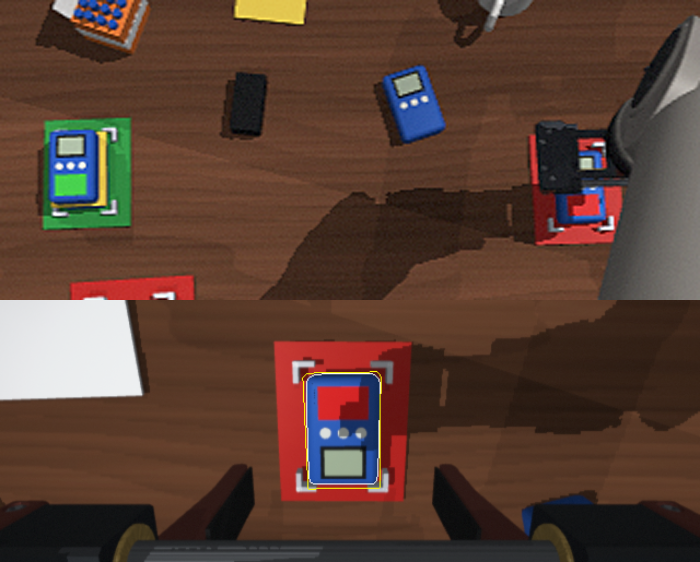

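The red-tagged timer at (305-380, 373-487) lies inside all four posts. The stack at (43-130, 118-230) is square and the bystanders haven't moved. Handing in.

```bash
python3 -c "
from station import r
print(r.finish_job())"
```

```text
the job is handed in; nothing more can be done
None
```

The job is handed in at about 28 s on the robot's clock (limit 70 s): the yellow sheet and green-tagged timer are stacked squarely in the pass nest and the red-tagged timer lies flat in the middle-sized reject nest; the final pictures show no bystander moved, but the hand-in returned no verdict.

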